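# Read a pram wheel's tyre pressure with a plunger gauge

### The arm

A 6-joint arm with a two-finger parallel gripper is mounted at the origin on the work surface. World frame = base frame: x ahead of the robot, y to its left, z up, the work surface at z = 0. Lengths are in mm, angles in rad, forces in N, time in s.
With the tool pointing down it reaches from about 425 to 1125 mm from the base axis. Payload 14.9 kg.
Tool frame: the origin (TCP) lies between the finger pads; the fingertips stand 19 mm ahead of it and the grasp point (between the pads) is the TCP; x points along the fingers, y is the direction in which the jaws open and shut, and the axes are right-handed (so a half turn about x gives the same grasp; the last joint's range is limited). The gripper opens to 91 mm and grips with 3 to 60 N. Pads are 32 mm wide; open, the fingers measure 118 mm over their backs; the gripper's body (76 mm by 178 mm) begins 60 mm behind the grasp point.
Start: joints at [1.126, 0.379, 1.734, -0, 1.028, -0.033], TCP at [280.19, 641.492, 232.932] pointing down, gripper open.
Joint ranges: [-2.77, 2.77], [-0.74, 2.19], [0, 2.66], [-1.06, 4.2], [0.31, 2.87], [-3.08, 3.08]. Speed limits (rad/s): [1.89, 1.89, 2.39, 3.14, 3.14, 3.14].

### API

Orientations are given as a unit quaternion [w, x, y, z].
In Python, from workcell import * gives the robot as it stands. The module is installed in compiled form; this text tells all that it offers. Calls block until the motion is done:
- move_ptp(position, orientation): joint-space move of the TCP to a pose.
- servo_line(position, frame=None, vel=150, guard=None): straight line of the TCP; frame=None keeps the orientation; vel is the mean speed in mm/s. With guard (N) it stops when the force on the tool has changed by that much, and returns True; else False.
- set_joints(angles): joint-space move.
- set_gripper(opening, grip_force=None): finger opening in mm; grip_force is the grip in N (None keeps the last); returns when the fingers have stopped.
- hold(seconds).
- solve_ik(position, orientation): joint angles nearest the present ones, or None.
- sense(): the state.
- snapshot(name): name is "scene" or "side" or "wrist"; returns a dict with "img" (420x560x3 uint8, red, green, blue), "camera_matrix" (3x3 intrinsics, pixels), "pose" (4x4, takes a point from camera to world coordinates). Camera axes: x right, y down, z forward; pixel columns grow to the right and rows downward; lengths in mm; the calibration is good to about 2 mm. A picture is of the moment at which its call begins. There is no depth.
A pose or a line that the arm cannot do raises MotionError and nothing moves.
- hand_in(): hands the job in, once; it reports no verdict.
The state is a dict: "t": time; "joint_positions": joint angles; "qd": joint speeds; "joint_torque": joint torques, N m; "position": TCP position; "tool_rot": TCP orientation; "contact_force": force on the tool from outside, world axes, zero at the start; "moment": the same for the moment, N m; "gripper_width": finger opening in mm.
Only numpy, scipy, OpenCV 4.12 (cv2) and the standard library are available. Lean on these libraries where they do the work, as an engineer would, in place of code of your own. Each camera call takes 0.05 s, during which the arm holds its last target. There are 200 camera calls.

### The job

Check the pressure of the pram wheel lying on the dresser: take the tyre gauge by its square grip, push its open mouth squarely down onto the upright valve stem until the rubber seal is felt to squash and the rod has come out, and hold a firm push of about 15 to 20 N there for one second, never more than 25 N. Then stand the gauge upright in the saucer with its rod still out to be read, and let go. Leave the badge rack, key, soap dish and shoehorn where they are.

Things in the scene. Friction and masses are not known exactly. Their poses are not given: they have to be found in the camera images.
- gauge_grip (a point): Grip of the tyre gauge (loose, 140 g, 92 mm tall, starts standing on its mouth): black square bar, 18 x 18 mm, 50 to 92 mm above the mouth. Point on its axis, 70 mm above the mouth. z up, x along the barrel; flat faces look along x and y, either pair can be grasped. Below it a level round aluminium barrel 15 mm thick, axis 40 mm above the mouth, from 16 mm behind (-x) to 55 mm ahead (+x).
- gauge_mouth (a point): Centre of the gauge's open lower end, on the gauge's axis (axes as gauge_grip), in a steel head 29 mm in diameter. The bore is 13 mm wide. A sprung plunger 11 mm wide sits in it, its face 4 mm inside the mouth; it yields upward up to 8.5 mm and drives the rod.
- rod (a joint): How far the gauge's white rod has come out of the barrel's +x end, m, 0 to 0.0255 (3 times the plunger's travel). 0 at the start; stays out by friction. A valve brings it out by about 8 to 21 mm, depending on the hidden pressure; it stops there by itself. On the valve the push rises over 3 to 7 mm of travel to the hidden pressure (7 to 10 N), then stays level while the valve's pin gives way.
- wheel: Pram wheel lying flat, does not move: tyre 200 mm outer diameter and 42 mm high, aluminium rim, five spokes, hub 46 mm high. Origin at the centre of its underside, z up; x points from the hub to the valve.
- valve (a point): Point on the axis of the upright brass valve stem, 50 mm from the wheel's centre and 40 mm above the dresser. The stem's black rubber seal, 20 mm wide, has its top 0 to 20 mm above this point, unmeasured. A brass pin 6 mm wide stands 14 mm above the seal and meets the plunger 4 mm inside the mouth; 10 mm further the gauge's rim meets the seal, which yields by 5 N per mm, up to 6 mm.
- saucer: Pink ceramic saucer, loose, 350 g, 144 mm across, rim 16 mm high, its nearly flat inner floor about 5 mm above the dresser. Origin at the centre of its underside, z up.
- rack: Small slatted wooden rack with three badges standing upright in it, 140 x 52 mm, 59 mm tall; a bystander. Origin at the centre of its underside.
- key: Key lying flat, 60 mm long, 4 mm thick; a bystander. Origin at the underside of its round bow.
- soap_dish: Grey pebble-shaped round soap dish, 86 mm wide, 18 mm high; a bystander. Origin at the centre of its underside.
- shoehorn: Short aluminium shoehorn lying flat, 131 mm long, 4 mm thick; a bystander. Origin at its underside near the middle.
Mind the look-alikes: they are no part of the job. Of the things like the part that bears gauge_grip, leave any that is brown; of the rest the larger one is meant. Of the things that look like the wheel, the larger one is meant.

How it is judged:
By the outcome, as a careful person would: the job done as asked, in the order asked, and still so for the second after the job is handed in, with the robot touching nothing.
It also fails if it takes over 61 s, if anything falls off the work surface, if the arm or the gripper's body presses on something with over 40 N, if the wrist force passes 120 N, or if a joint passes its speed limit or range.

## Working session

There is one attempt and no reset: what is moved stays moved. The work goes in short steps, each a Python script; the robot and the scene stay as the last script left them, time stands still between calls to the robot, and variables do not carry over. Pictures are saved under pics/ and viewed, about 8 in all and at most 12, crops included, and the job is handed in when it is done.

```bash
mkdir -p pics; cat > h.py <<'E'
from workcell import *
import numpy as np, cv2
def snap(n,f):
    s=snapshot(n); cv2.imwrite(f"pics/{f}.png",s["img"][:,:,::-1]); np.savez(f"pics/{f}.npz",K=s["camera_matrix"],P=s["pose"],img=s["img"]); return s
def ray(s,u,v):
    K=np.array(s["K"] if "K" in s else s["camera_matrix"]);P=np.array(s["P"] if "P" in s else s["pose"])
    d=P[:3,:3]@np.linalg.inv(K)@np.array([u,v,1.]); return P[:3,3],d/np.linalg.norm(d)
def onz(s,u,v,z):
    o,d=ray(s,u,v); return o+d*(z-o[2])/d[2]
def tri(r):
    A=sum(np.eye(3)-np.outer(d,d) for o,d in r); b=sum((np.eye(3)-np.outer(d,d))@o for o,d in r); return np.linalg.solve(A,b)
def proj(s,p):
    K=np.array(s["K"]);P=np.array(s["P"]); c=P[:3,:3].T@(np.array(p)-P[:3,3]); q=K@c; return q[:2]/q[2]
E
python3 - <<'E'
from h import *
a=snap("scene","a");b=snap("side","b");c=snap("wrist","c")
for s in(a,b,c):print(np.round(s["pose"],3).tolist(),np.round(s["camera_matrix"],1).tolist())
print(sense())
E
```

```text
[[-0.269, 0.599, -0.754, 1366.59], [0.963, 0.159, -0.218, 293.856], [-0.011, -0.785, -0.62, 728.038], [0.0, 0.0, 0.0, 1.0]] [[385.7, 0.0, 277.4], [0.0, 385.7, 206.1], [0.0, 0.0, 1.0]]
[[0.991, -0.095, 0.089, 471.212], [-0.13, -0.735, 0.665, -642.863], [0.002, -0.671, -0.741, 846.295], [0.0, 0.0, 0.0, 1.0]] [[475.1, 0.0, 277.4], [0.0, 475.1, 209.0], [0.0, 0.0, 1.0]]
[[0.4, 0.875, 0.271, 203.186], [0.916, -0.382, -0.119, 675.121], [-0.001, 0.296, -0.955, 383.997], [0.0, 0.0, 0.0, 1.0]] [[314.5, 0.0, 282.5], [0.0, 314.5, 206.8], [0.0, 0.0, 1.0]]
{'t': 0.15, 'joint_positions': array([ 1.12574086e+00,  3.79317353e-01,  1.73461710e+00, -1.09420360e-05,
        1.02851017e+00, -3.33024063e-02]), 'qd': array([ 0.0010359 ,  0.00043932, -0.00206545,  0.00144367, -0.00117878,
       -0.00067645]), 'joint_torque': array([-1.37579391e-03, -7.64113212e+01, -4.34655511e+01,  6.50902698e-02,
        4.09255957e-02,  7.67108446e-06]), 'position': array([280.04231624, 641.24288684, 232.4331013 ]), 'tool_rot': array([ 0.69210643,  0.14425509,  0.69224271, -0.14484194]), 'contact_force': array([-0.50932629,  0.09980187,  0.16939423]), 'moment': array([-0.03884367,  0.01417359, -0.02413243]), 'gripper_width': 91.45675895547241}
```

View pics/a.png

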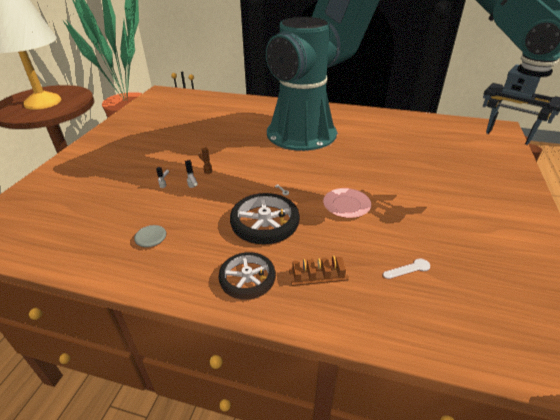

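View pics/b.png

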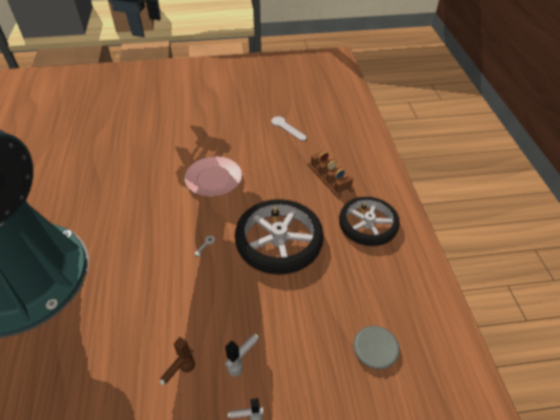

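The scene shows three gauges near (162,178), (191,174) and (206,162, brown), the large wheel at (265,217) with its valve at about (282,213), and the saucer at (347,203). In the side view, the large gauge is at (233,350), the wheel at (280,235), the valve at (275,211) and the saucer at (213,176).

```bash
python3 - <<'E'
from h import *
a=np.load("pics/a.npz");b=np.load("pics/b.npz")
for n,p,q in(("gaugetop",(189,163),(232,346)),("smalltop",(161,169),(255,404)),("valve",(282,212),(275,211)),("hub",(265,211),(280,230)),("saucer",(347,203),(213,176))):
    print(n,tri([ray(a,*p),ray(b,*q)]).round(), onz(a,*p,40).round(),onz(b,*q,40).round())
ia=a["img"][150:270,145:385,::-1];ib=b["img"][190:420,150:340,::-1]
x=cv2.resize(ia,None,fx=3.3,fy=3.3,interpolation=3);cv2.imwrite("pics/d.png",x)
cv2.imwrite("pics/e.png",cv2.resize(ib,None,fx=2.6,fy=2.6,interpolation=3))
E
```

```text
gaugetop [ 443. -262.   83.] [ 381. -299.   40.] [ 442. -241.   40.]
smalltop [ 470. -354.   61.] [ 439. -372.   40.] [ 473. -350.   40.]
valve [560.  73.  45.] [553.  72.  40.] [561.  76.  40.]
hub [563.  22.  39.] [561.  24.  40.] [565.  18.  40.]
saucer [424. 241.   9.] [465. 243.  40.] [426. 209.  40.]
```

View pics/e.png

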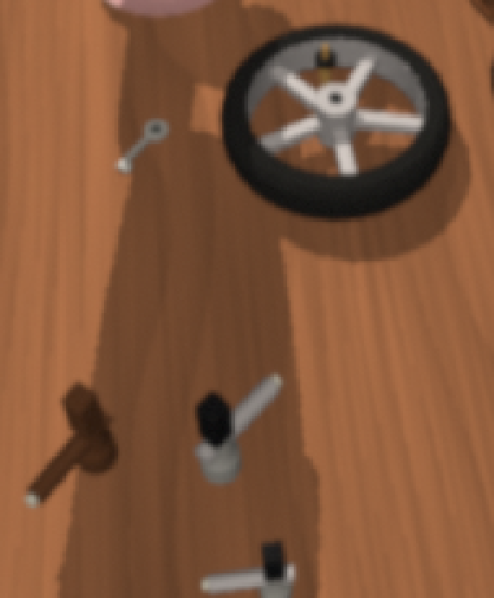

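The crop shows the large black-gripped gauge with its barrel pointing up-right, tip at crop (275,380), which is side pixel (256,336). The brown gauge is to its left and the small one is below it. Next I'll look at it from above with the wrist camera.

```bash
cat >> h.py <<'E'
from scipy.spatial.transform import Rotation as Ro
def q(phi):
    c,s=np.cos(phi),np.sin(phi); R=np.array([[0,c,s],[0,s,-c],[-1,0,0]]); x=Ro.from_matrix(R).as_quat(); return np.array([x[3],x[0],x[1],x[2]])
E
python3 - <<'E'
from h import *
b=np.load("pics/b.npz")
t=onz(b,256,336,40); print(t, np.degrees(np.arctan2(t[1]+262,t[0]-443)))
yaw=np.arctan2(t[1]+262,t[0]-443)
for k in range(4):
    f=yaw+k*np.pi/2; print(k,np.degrees(f),solve_ik([443,-262,200],q(f)),solve_ik([560,73,200],q(f)))
phi=min([yaw+k*np.pi/2 for k in (-1,0,1,2)],key=lambda f: abs((lambda j: 9 if j is None else j[5])(solve_ik([443,-262,200],q(f)))))
set_gripper(50)
move_ptp([443,-262,220],q(phi));print(phi)
snap("wrist","f");print(sense()["t"])
E
```

```text
[ 487.3214271  -227.15205621   40.        ] 38.17637687939499
0 38.17637687939499 [-5.79374902e-01  1.32614266e-01  2.12356625e+00 -4.44089210e-16
  8.85412140e-01 -1.24567837e+00] [ 8.83564107e-02  2.12189636e-01  2.02709105e+00 -4.44089210e-16
  9.02311969e-01 -5.77947062e-01]
1 128.17637687939498 [-5.79374902e-01  1.32614266e-01  2.12356625e+00 -4.44089210e-16
  8.85412140e-01 -2.81647470e+00] [ 8.83564107e-02  2.12189636e-01  2.02709105e+00 -4.44089210e-16
  9.02311969e-01 -2.14874339e+00]
2 218.17637687939498 [-5.79374902e-01  1.32614266e-01  2.12356625e+00 -4.44089210e-16
  8.85412140e-01  1.89591428e+00] [ 8.83564107e-02  2.12189636e-01  2.02709105e+00 -4.44089210e-16
  9.02311969e-01  2.56364559e+00]
3 308.176376879395 [-5.79374902e-01  1.32614266e-01  2.12356625e+00 -4.44089210e-16
  8.85412140e-01  3.25117952e-01] [ 8.83564107e-02  2.12189636e-01  2.02709105e+00 -4.44089210e-16
  9.02311969e-01  9.92849264e-01]
-0.9044928537672159
4.1833
```

View pics/f.png

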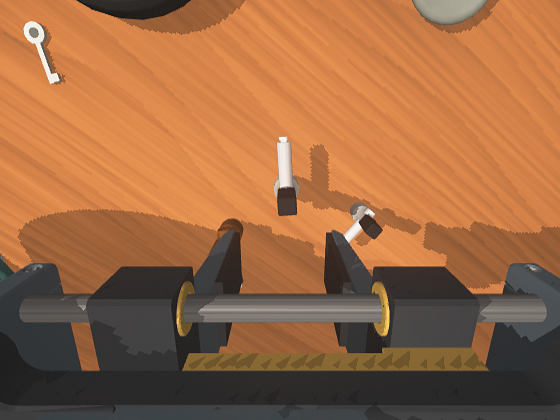

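The wrist view shows the gauge's barrel from its tip at (283,140) to the grip at (287,200), with the grip's top far edge at row ~215. The brown gauge is at (230,230) and the small one at (368,222). I'll refine the pose from the masks.

```bash
python3 - <<'E'
from h import *
f=np.load("pics/f.npz");im=f["img"];s=f
hs=cv2.cvtColor(im,cv2.COLOR_RGB2HSV)
m=((im.max(2)<75)).astype(np.uint8); m[:150]=0;m[225:]=0;m[:,:265]=0;m[:,310:]=0
n,l,st,ce=cv2.connectedComponentsWithStats(m);i=1+np.argmax(st[1:,4]);print(st[i],ce[i])
for r in range(184,220,2):
    c=np.where(l[r]==i)[0]; print(r,(c.min(),c.max()) if len(c) else None, im[r,287])
w=((hs[:,:,1]<50)&(hs[:,:,2]>110)).astype(np.uint8)
L=[];R=[]
for r in range(130,190,4):
    c=np.where(w[r,265:310])[0]+265
    if len(c): L.append([(c.min()+c.max()+1)/2,r]); print(r,c.min(),c.max())
p1=onz(s,*L[3],44)[:2];p2=onz(s,*L[-4],44)[:2]
d=p1-p2;print(p1,p2,np.degrees(np.arctan2(d[1],d[0])))
big=cv2.resize(im[120:230,250:330,::-1],None,fx=5,fy=5,interpolation=0);cv2.imwrite("pics/g.png",big)
E
```

```text
[278 188  19  27 407] [286.78624079 200.98525799]
184 None [235 223 217]
186 None [174 159 150]
188 (np.int64(282), np.int64(293)) [64 46 37]
190 (np.int64(278), np.int64(294)) [67 48 40]
192 (np.int64(278), np.int64(294)) [68 48 40]
194 (np.int64(278), np.int64(295)) [66 47 39]
196 (np.int64(278), np.int64(295)) [65 46 38]
198 (np.int64(278), np.int64(295)) [71 53 47]
200 (np.int64(278), np.int64(295)) [74 58 50]
202 (np.int64(278), np.int64(295)) [75 59 53]
204 (np.int64(278), np.int64(295)) [73 58 51]
206 (np.int64(278), np.int64(295)) [74 58 52]
208 (np.int64(278), np.int64(296)) [73 57 50]
210 (np.int64(278), np.int64(296)) [73 57 51]
212 (np.int64(278), np.int64(296)) [74 58 52]
214 (np.int64(279), np.int64(294)) [63 50 46]
216 None [222 135  77]
218 None [221 138  80]
138 279 286
142 277 290
146 277 290
150 277 290
154 278 290
158 278 290
162 278 291
166 278 291
170 279 291
174 279 291
178 277 295
182 275 296
186 274 298
[ 479.2081713  -235.46447197] [ 460.45387869 -252.30069113] 41.915152486294204
```

View pics/g.png

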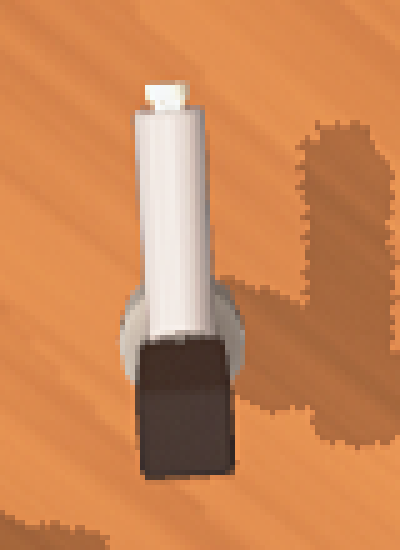

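```bash
python3 - <<'E'
from h import *
f=np.load("pics/f.npz")
g=onz(f,287.5,206.6,92);yaw=np.radians(41.5);phi=yaw-np.pi/2
print(g,onz(f,230,225,80))
set_gripper(42)
move_ptp([g[0],g[1],130],q(phi))
print(servo_line([g[0],g[1],72],vel=80,guard=8))
set_gripper(0,grip_force=45)
s=sense();print(s["position"],s["gripper_width"],s["contact_force"])
print(servo_line([g[0],g[1],190],vel=150)); print(sense()["contact_force"],sense()["t"])
move_ptp([460,73,230],q(np.pi/2-0.9))
print(sense()["position"],sense()["gripper_width"],sense()["t"],sense()["contact_force"])
snap("wrist","k")
E
```

```text
[ 444.76660666 -266.59851599   92.        ] [ 391.83442928 -236.24535369   80.        ]
False
[ 444.80223072 -266.62702074   72.11935564] 17.631278349063898 [-1.02580274 -0.02834498  2.23963413]
False
[ 0.61813296  0.46032932 -1.99515485] 7.2917
[460.09234981  72.43058247 229.70499974] 18.051356088740178 8.5833 [-0.58452899  0.71252271 -1.75523243]
```

View pics/k.png

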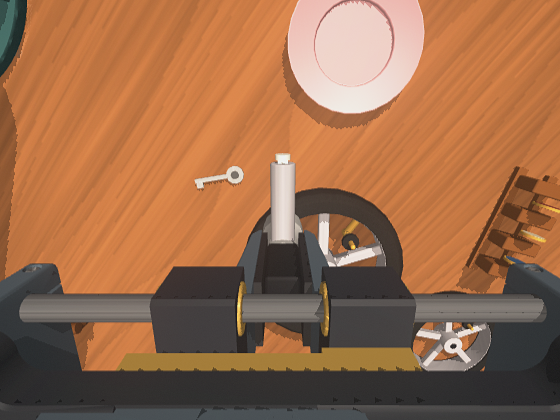

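The wrist view shows the gauge held with its barrel up the image, the valve at (350,241) on the wheel, and the saucer at (355,45). Next I'll measure the valve from two close views.

```bash
python3 - <<'E'
from h import *
phi=np.pi/2-0.9; z=np.array([np.sin(phi),-np.cos(phi)]);y=np.array([np.cos(phi),np.sin(phi)])
tiles=[]
for k,o in enumerate((-45,45)):
    p=np.array([558,73])+75*z+o*y
    move_ptp([*p,185],q(phi)); s=snap("wrist",f"v{k}")
    f=np.load(f"pics/v{k}.npz"); c=proj(f,[558,73,60]).round().astype(int);print(c,sense()["t"])
    x0,y0=max(c[0]-50,0),max(c[1]-50,0);print(x0,y0)
    tiles.append(cv2.resize(f["img"][y0:y0+100,x0:x0+100,::-1],(400,400),interpolation=0))
cv2.imwrite("pics/v.png",np.hstack(tiles))
E
```

```text
[336 120] 9.325
286 70
[228 122] 9.825
178 72
```

View pics/v.png

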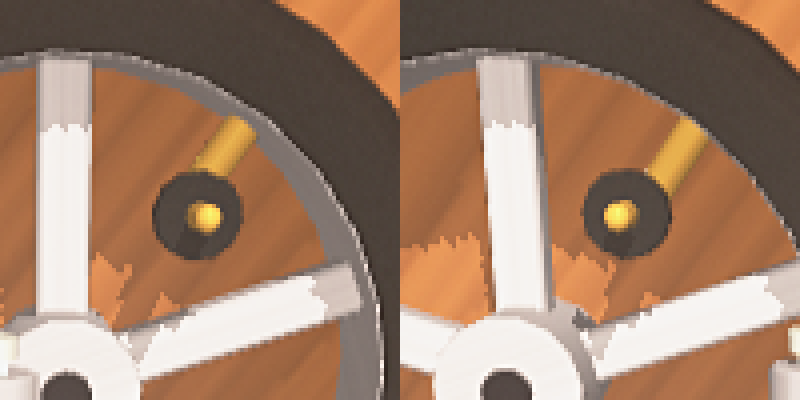

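In the two close views the pin tip is at (337.5,123.5) and (232.3,125.3), and the seal top's centre is at (334.8,123.3) and (234.6,124.8).

```bash
python3 - <<'E'
from h import *
a=np.load("pics/v0.npz");b=np.load("pics/v1.npz")
for n,p,r in(("pin",(337.5,123.5),(232.3,125.3)),("seal",(334.8,123.3),(234.6,124.8))):
    t=tri([ray(a,*p),ray(b,*r)]);print(n,t,proj(a,t)-p,proj(b,t)-r)
k=np.load("pics/k.npz");im=k["img"]
h=cv2.cvtColor(im,cv2.COLOR_RGB2HSV)
m=((h[:,:,1]>25)&(h[:,:,1]<90)&(h[:,:,2]>150)&((h[:,:,0]>165)|(h[:,:,0]<8))).astype(np.uint8);m[125:]=0
n,l,st,ce=cv2.connectedComponentsWithStats(m);i=1+np.argmax(st[1:,4]);print(st[i])
pts=np.argwhere(l==i)[:,::-1].astype(np.int32)
# world-plane circle at rim z=16
w=np.array([onz(k,*p,16)[:2] for p in pts[:,:]]);print(cv2.minEnclosingCircle(w.astype(np.float32)))
print(onz(k,354,45,5))
E
```

```text
pin [561.7699068   71.91696888  54.66112571] [-0.00107035  0.0496106 ] [-0.00278907 -0.04930789]
seal [561.90638133  71.61994142  40.44117249] [ 0.00111743 -0.05200011] [0.00274337 0.0517069 ]
[ 288    0  136   90 7403]
((426.40325927734375, 238.25750732421875), 71.14643096923828)
[427.52634142 238.56709516   5.        ]
```

```bash
python3 - <<'E'
from h import *
phi=np.pi/2-0.9+np.pi; z=np.array([np.sin(phi),-np.cos(phi)]);y=np.array([np.cos(phi),np.sin(phi)])
p=np.array([561.8,71.8])+75*z-45*y
servo_line([*sense()["position"][:2],230],vel=200)
move_ptp([*p,195],q(phi)); s=snap("wrist","w"); f=np.load("pics/w.npz")
c=proj(f,[561.8,71.8,54.6]);print(c,proj(f,[561.8,71.8,40.4]),sense()["t"],sense()["gripper_width"])
x0,y0=(c-30).round().astype(int);print(x0,y0)
cv2.imwrite("pics/w_c.png",cv2.resize(f["img"][y0:y0+60,x0:x0+60,::-1],(480,480),interpolation=0))
E
```

```text
[333.11946412 120.38503362] [330.7910423  119.84950743] 13.0667 17.785243558365405
303 90
```

View pics/w_c.png

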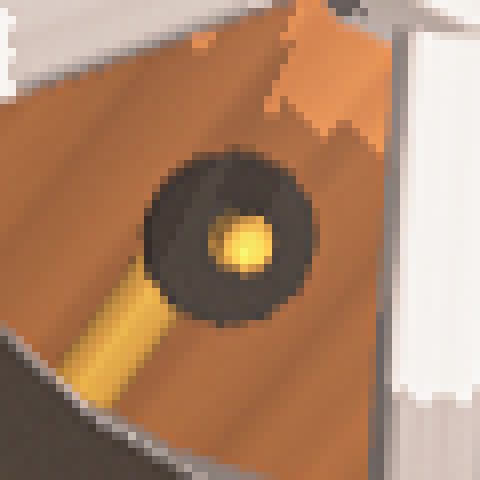

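The pin appears at (333.3,119.9) and the predicted position was (333.1,120.4). The valve position agrees from the opposite view, so I'll press.

```bash
python3 - <<'E'
from h import *
phi=np.pi/2-0.9; v=[561.8,71.8]
move_ptp([*v,200],q(phi)); servo_line([*v,134],vel=80); hold(0.2)
F=lambda: np.mean([(hold(0.02),sense()["contact_force"])[1] for _ in range(4)],0)
f0=F();print(f0,sense()["t"])
zt=134;log=[];last=None
while zt>104:
    zt-=1 if zt>114.5 else 0.4
    servo_line([*v,zt],vel=30)
    f=F()-f0; log.append((round(zt,1),round(sense()["position"][2],1),*f.round(1)))
    if f[2]>16.5 or np.hypot(*f[:2])>8: break
for r in log: print(*r)
if f[2]>15:
    h=[]
    for _ in range(13): hold(0.1); h.append(round(float((sense()["contact_force"]-f0)[2]),1))
    print(h)
print(sense()["t"],sense()["gripper_width"])
E
```

```text
[ 0.28479441  0.19652407 -1.38911529] 17.0833
133 133.0 -0.6 -0.1 -0.1
132 132.0 -0.4 0.1 0.4
131 131.0 -0.3 -0.1 0.4
130 130.0 -0.6 -0.3 0.4
129 129.0 -0.0 -0.5 -0.1
128 128.0 -0.3 -0.3 0.8
127 127.0 -0.2 -0.6 0.3
126 126.2 -0.2 0.2 3.7
125 125.1 -1.0 -1.0 5.8
124 124.1 -0.7 -0.6 5.6
123 123.1 -0.7 -0.3 6.4
122 122.1 -1.5 -0.2 7.6
121 121.1 -1.2 -0.5 7.6
120 120.2 -1.1 0.2 8.3
119 119.1 -1.0 -0.7 7.8
118 118.1 -1.3 0.2 7.4
117 117.2 -1.0 0.3 7.8
116 116.3 -2.2 0.3 10.8
115 115.5 -3.2 -0.4 13.6
114 114.7 -4.6 -1.2 17.4
[18.1, 17.2, 17.3, 18.2, 17.1, 17.9, 18.5, 17.7, 17.1, 17.3, 16.0, 18.3, 17.9]
24.7167 18.270074895280256
```

Contact, the level push and the seal squash were all felt, and 16–18.5 N was held for 1.3 s. Next I'll lift and check the rod.

```bash
python3 - <<'E'
from h import *
phi=np.pi/2-0.9
servo_line([561.8,71.8,200],vel=120); 
s=[426.6,238.4]
j=solve_ik([*s,150],q(phi));print(j)
move_ptp([*s,150],q(phi));hold(0.2)
snap("wrist","x");snap("side","y");snap("scene","z")
x=np.load("pics/x.npz")["img"][100:300,180:400,::-1];y=np.load("pics/y.npz")
c=proj(y,[*s,110]).round().astype(int);yy=y["img"][c[1]-40:c[1]+40,c[0]-40:c[0]+40,::-1]
zz=np.load("pics/z.npz");c=proj(zz,[*s,110]).round().astype(int);w=zz["img"][c[1]-40:c[1]+40,c[0]-40:c[0]+40,::-1]
r=lambda i,w,h:cv2.resize(i,(w,h),interpolation=0)
cv2.imwrite("pics/xy.png",np.hstack([r(x,440,400),np.vstack([r(yy,300,300),r(w,300,300)])[:400] if 0 else np.vstack([r(yy,200,200),r(w,200,200)])]))
print(sense()["t"],sense()["contact_force"],sense()["gripper_width"])
E
```

```text
[ 4.61906622e-01  1.74437145e-01  2.19310305e+00 -4.44089210e-16
  7.74052455e-01 -2.08889704e-01]
26.8167 [-0.87558023  0.21537135 -1.33068462] 17.79169075704061
```

View pics/xy.png

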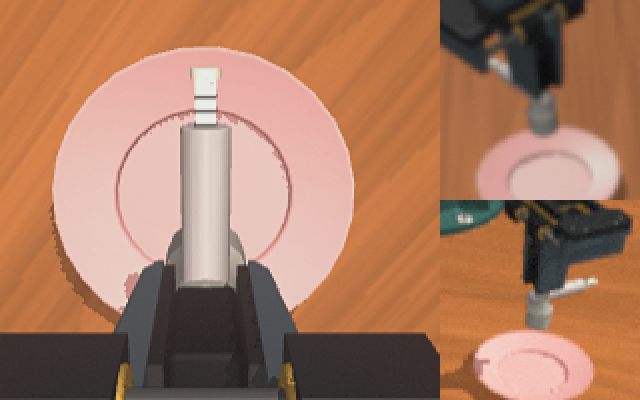

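The rod is clearly out, with two graduations showing. The head hangs over the saucer, and the barrel end in the wrist view sits at the same place as before the push, near (282,162). I'll check the gauge's pitch numerically and then lower it under guard.

```bash
python3 - <<'E'
from h import *
f=np.load("pics/f.npz");k=np.load("pics/k.npz")
p=onz(f,284.2,141.6,47.5); g=np.array([444.77,-266.6]); u=np.array([np.cos(np.radians(41.5)),np.sin(np.radians(41.5))])
ah=(p[:2]-g)@u; phi=np.pi/2-.9; u2=np.array([-np.sin(phi),np.cos(phi)])
print("ahead",ah,"expected in k",proj(k,[*(np.array([460.1,72.4])+ah*u2),229.7-72.1+47.5]))
s=[426.6,238.4]
z=None
f0=sense()["contact_force"]
servo_line([*s,92],vel=80)
hit=servo_line([*s,66],vel=15,guard=3)
hold(0.1);st=sense();print(hit,st["position"],st["contact_force"]-f0,st["t"])
snap("wrist","m")
E
```

```text
ahead 55.278441755323584 expected in k [281.6541286  163.07768244]
True [426.62183711 238.37557193  77.05659445] [-0.51998681 -1.79800543  8.93335124] 28.825
```

No pitch was found: expected row 163, seen 163. Contact came at the expected height of 77 mm. I'll ease the load, release and retreat.

```bash
python3 - <<'E'
from h import *
p=sense()["position"]
servo_line([p[0],p[1],p[2]+0.4],vel=5);hold(0.1);print(sense()["contact_force"])
set_gripper(45);hold(0.3)
servo_line([p[0],p[1],200],vel=100)
phi=np.pi/2-0.9
snap("wrist","n0");servo_line([p[0]+120,p[1]+40,260],vel=200);hold(0.3)
a=snap("scene","n1");b=snap("side","n2")
r=lambda i,w,h:cv2.resize(i,(w,h),interpolation=2)
n0=np.load("pics/n0.npz")["img"][:,:,::-1]
A=a["img"][140:300,130:450,::-1];B=b["img"][90:420,120:420,::-1]
cv2.imwrite("pics/n.png",np.hstack([np.vstack([r(n0,400,300),r(A,400,200)]),r(B,400,500)]));print(sense()["t"])
E
```

```text
[-0.51299681  0.46685755 -1.18184167]
32.875
```

View pics/n.png

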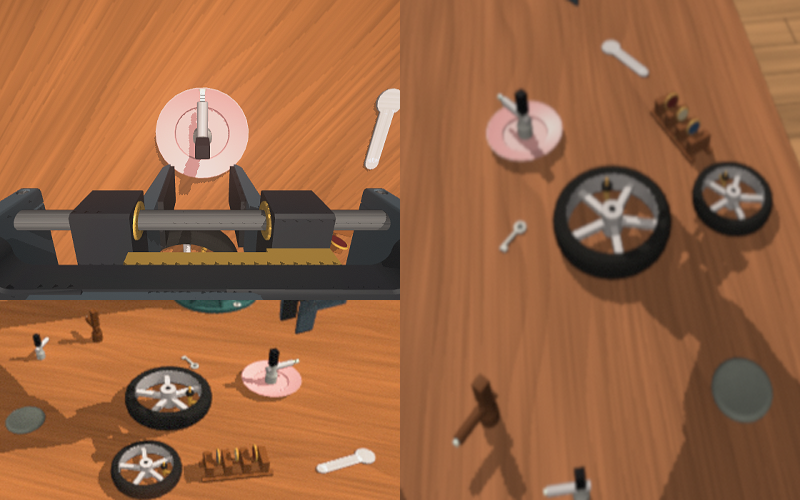

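The gauge stands upright in the saucer with its rod out, the bystanders look unmoved, and the robot is clear.

```bash
python3 -c "
from workcell import *
print(hand_in())"
```

```text
the job is handed in; nothing more can be done
None
```

The pressure check is done and the job is handed in. The gauge stands upright near the middle of the saucer with its rod out, and the robot is clear of it.

- **Push on the valve:** I gripped the large black-gripped gauge and pressed it onto the large wheel's valve. The push rose to a level of about 8 N. The seal was then felt to squash, and the push held at 16 to 18.5 N for 1.3 s. The most I read was 18.5 N.
- **Setting down:** The gauge touched the saucer floor at the height I expected, so it had not slipped in the grip. I eased the load off before letting go.
- **Last checks:** In the final pictures the gauge is upright in the saucer and the rack, key, soap dish and shoehorn look unmoved. The rod was clearly out just before the gauge was set down, and it still looks out in the final pictures. The clock was at about 33 s of the 61 allowed.
- **Disagreements:** The gauge met the pin about 3.5 mm higher than I had measured from the pictures. There was also a sideways force of about 5 N at full push, so the gauge was probably slightly off centre on the valve.

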